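Jog a loaded parts shuttle to the green station

TASK

Gently stand the loose black lid knob upright in the tray of the yellow shuttle and let go of it. Then run the shuttle to the green station with the joystick only: tilt the stick towards the green plate and hold it while the shuttle creeps along (jog back the other way if it goes too far), then let it spring back to the centre, so that the shuttle stays at rest with its white pointer in front of the green plate, within the plate's width, and the knob still standing in the tray. Never push or touch the shuttle, its rail or the knob once the shuttle is on its way, and leave the grease tin, the steel rivet set and the pan handle where they are.

Things in the scene. Friction and masses are not known exactly. Their poses are not given: they have to be found in the camera images.
- knob_centre (a point): Black bakelite lid knob standing upright on its narrow foot on the bench, the only lid knob about. 41 mm across the round head, 32 mm tall; the widest part is in the upper half. This point lies on its axis, half-way up (16 mm above its underside); z is its upright axis. Grip it across the head; about 30 g.
- lid_knob: The same lid knob; origin at the centre of its underside.
- tray_floor (a point): Centre of the floor of the shuttle's tray, a yellow square tray 64 x 64 mm outside and 56 x 56 mm inside, with a 5 mm high lip all round; the floor is about 97 mm above the bench with the rail level. x points away from the joystick across the rail, y along the rail to its left end (seen from the joystick), z up. The knob stands in it on its foot.
- pointer (a point): Tip of the small white pointer at the back of the shuttle tray (on the side away from the joystick), 5 mm wide; 43 mm from the tray's centre along the tray's x.
- shuttle (a joint): Position of the shuttle along the rail in m: 0 at the rail's middle, positive towards the rail's left end (tray y); rubber end stops at +-0.152, well beyond the plates. It rolls downhill when the rail is tilted, heavily damped (about 25 to 45 mm/s at full stick), and stops at once by its own friction when the rail is level. It starts near the middle and is moved by a light push.
- rail: Aluminium rail, 384 mm long, 36 mm wide, carrying the shuttle on its top; pivoted at its middle 66 mm above the bench. It tilts half as far as the joystick, to the same side. Origin at the pivot; y along the rail, x away from the joystick.
- stick_ball (a point): Centre of the black ball (32 mm diameter) on top of the joystick; 90 mm above the stick's pivot, which is 45 mm above the bench. The stick (10 mm thick steel rod) tilts only sideways, along the rail: the ball moves on an arc of 90 mm radius in the plane of this point's y and z. The stick stands 105 mm in front of the rail's middle, on a grey console 48 mm high (120 mm along the rail, 70 mm across). With the stick upright, x points to the rail and y along it to the left.
- stick (a joint): Joystick tilt in rad: 0 at centre, positive when the ball leans along +y (to the left end of the rail, towards which the shuttle then runs), negative to the right; limits +-0.45. Spring-centred, about 2.2 N m per rad (11 N sideways at the ball at full tilt). Less than about 0.15 rad may not start the shuttle; it springs back to within 0.06 of centre by itself when released.
- green_mark (a point): Green station plate, 24 mm wide along the rail, 3 mm thick, 130 mm high above the bench, standing behind the rail, with a white centre line and its top bent 20 mm back, away from the rail. This point is on the centre line of its front face (about 102 mm above the bench); y along the rail, x away from the joystick. It stands 70 to 115 mm to the left or the right of the rail's middle.
- green_plate: The same green plate; origin at the centre line of its front face, at its foot, 12 mm above the bench.
- orange_plate: Orange station plate of the same shape at the other side of the rail's middle: not wanted now.
- tin: Flat round grease tin with red lid, 72 mm diameter, 38 mm tall, standing on the bench; leave it. Origin at the centre of its underside.
- rivet_set: Small bright steel rivet set, 24 mm diameter, 66 mm tall, standing on the bench; leave it. Origin at the centre of its underside.
- pan_handle: Black pan handle with steel bracket, 168 x 38 x 29 mm, lying on the bench; leave it. Origin at the centre of its underside.

How it is judged:
By the outcome, as a careful person would: the job done as asked, in the order asked, and still so for the second after the job is handed in, with the robot touching nothing.
It also fails if it takes over 64 s, if anything falls off the work surface, if the arm or the gripper's body presses on something with over 40 N, if the wrist force passes 120 N, or if a joint passes its speed limit or range.

ROBOT

A 6-joint arm with a two-finger parallel gripper is mounted at the origin on a cart in front of the work surface, level with it; the furniture and walls round the work are solid. World frame = base frame: x ahead of the robot, y to its left, z up, the work surface at z = 0. Lengths are in m, angles in rad, forces in N, time in s.
With the tool pointing down it reaches from about 0.425 to 0.95 m from the base axis. Payload 3.5 kg.
Tool frame: the origin (TCP) lies at the very end of the fingers, on their centre line; the grasp point (between the pads) lies 19 mm behind it; z points along the fingers, y is the direction in which the jaws open and shut (so a half turn about z gives the same grasp; the last joint's range is limited). The gripper opens to 85 mm and grips with 20 to 120 N. Pads are 22 mm wide; open, the fingers measure 114 mm over their backs; the gripper's body (76 mm by 85 mm) begins 54 mm behind the grasp point. The pads swing forward as they close: fully open they stand 13 mm farther back than shut.
Start: joints at [-1.459, 0.286, 1.577, -0, 1.279, -0.15], TCP at [0.175, -0.652, 0.231] pointing down, gripper open.
Joint ranges: [-2.77, 2.77], [-0.9, 2.22], [0.21, 2.48], [-1.53, 4.67], [0.24, 2.81], [-2.84, 2.84]. Speed limits (rad/s): [2.79, 2.79, 3.14, 3.14, 3.14, 3.14].

INTERFACE

Orientations are given as a unit quaternion [x, y, z, w].
In Python, from plant import get_state, read_camera, sign_off gives the robot as it stands.
- The arm moves only by the tool step_arm, never from a script. Its argument "targets" is a list that holds one entry, the list of rows, each a list of 5 numbers: the opening, from 0 (shut) to 1 (fully open), then the shift along the tool's x, y, z each as a share of 4 cm, from -1 to 1, then the turn about the tool's z as a share of 5 degrees, from -1 to 1. A call has 1 to 10 rows; each row shifts and turns the commanded pose from where the row before left it, along the tool's axes as they then stand; what a row does not reach is not made up. A row lasts 1/12 s, in which the tool goes at most 41.7 mm and 7.16 degrees, less where a joint would pass 70% of its speed; a pose out of reach is approached as far as the arm can. A call with a number of a shift or a turn outside -1 to 1 is refused whole. A call with a gripper value outside its range is refused whole. The fingers move at their own pace and stop on an object; "squeeze" is the grip in N (left out, the last holds). Time passes only in rows, so rows that do not move let the fingers close. It gives the time, the measured TCP pose, the force and the opening at its end, in the units of the state.
- get_state(): the state, without advancing time (a new reading comes with each control period).
- read_camera(name): name is "scene" or "top" or "wrist"; returns a dict with "pixels" (480x640x3 uint8, red, green, blue), "range_z" (480x640 float32, m along the optical axis (not along the pixel's ray), 0 where there is no reading), "mtx" (3x3 intrinsics, pixels), "k1" (the pictures are not rectified: a ray, as slopes to the right and down, at radius r is drawn at 1 + k1 r^2 times it, then the intrinsics apply), "rvec" (rotation vector, rad) and "tvec" (3), from world to camera coordinates, as OpenCV has them. Camera axes: x right, y down, z forward; pixel columns grow to the right and rows downward; lengths in m; the calibration is good to about 2 mm. A picture is of the moment at which its call begins.
- sign_off(): hands the job in, once; it reports no verdict.
The state is a dict: "time": time; "qpos": joint angles; "dq": joint speeds; "joint_efforts": joint torques, N m; "eef_pos": TCP position; "tcp_rot": TCP orientation; "contact_force": force on the tool from outside, world axes, zero at the start; "wrist_torque": the same for the moment, N m; "opening": opening from 0.0 (shut) to 1.0 (fully open).
Only numpy, scipy, OpenCV 4.12 (cv2) and the standard library are available. Lean on these libraries where they do the work, as an engineer would, in place of code of your own. Each camera call takes 0.05 s, during which the arm holds its last target.

## Working session

There is one attempt and no reset: what is moved stays moved. The work goes in short steps, Python scripts to look and compute and a tool call to move; the robot and the scene stay as the last step left them, time stands still between calls to the robot, and variables do not carry over. Pictures are saved under pics/ and viewed, and the job is handed in when it is done.

Besides the shell and the picture viewer there is one more tool, called after "Call:" in YAML: its name, and indented under it one key for each argument. step_arm: Moves the arm, as the interface text tells. Shift numbers are shares of 4 cm and turn numbers shares of 5 degrees, none past 1 either way. Its arguments: {"type":"object","properties":{"targets":{"type":"array"},"squeeze":{"type":"number"}},"required":["targets"]}

```bash
mkdir -p pics; ls; cat > h.py <<'E'
import numpy as np,cv2
from plant import get_state,read_camera,sign_off
def shot(n,f):
    c=read_camera(n); cv2.imwrite('pics/'+f,c['pixels'][:,:,::-1]); np.savez('pics/'+f+'.npz',**c); return c
def load(f): return dict(np.load('pics/'+f+'.npz'))
def w(c,u,v,z=None):
    # pixel -> world using depth (or supplied world plane z)
    K=c['mtx']; d=np.array([float(c['k1']),0,0,0])
    p=cv2.undistortPoints(np.array([[[float(u),float(v)]]]),K,d)[0,0]
    R=cv2.Rodrigues(c['rvec'])[0]; t=np.ravel(c['tvec']); ray=np.array([p[0],p[1],1.])
    if z is None:
        D=c['range_z'][int(round(v)),int(round(u))]; return R.T@(ray*D-t)
    o=-R.T@t; dd=R.T@ray; return o+dd*(z-o[2])/dd[2]
def cloud(c):
    K=c['mtx']; d=np.array([float(c['k1']),0,0,0]); H,W=c['range_z'].shape
    uv=np.stack(np.meshgrid(np.arange(W),np.arange(H)),-1).reshape(-1,1,2).astype(float)
    p=cv2.undistortPoints(uv,K,d)[:,0]; D=c['range_z'].reshape(-1,1)
    R=cv2.Rodrigues(c['rvec'])[0]; X=(np.c_[p,np.ones(len(p))]*D-np.ravel(c['tvec']))@R
    X[D[:,0]==0]=np.nan
    return X.reshape(H,W,3)
E
python3 - <<'E'
from h import *
for n in ['scene','top','wrist']: 
    c=shot(n,n+'0.png'); print(n,c['k1'],c['mtx'].ravel(),c['rvec'],c['tvec'])
print(get_state())
E
```

```text
pics
scene 0.001103026621115625 [580.25903194   0.         310.04571512   0.         580.25903194
 237.82895565   0.           0.           1.        ] [ 2.27871677  0.02290484 -0.00974607] [-0.61330703  0.09634174  1.67063568]
top 0.055080004825029144 [536.94707892   0.         321.76331075   0.         536.94707892
 235.61622905   0.           0.           1.        ] [ 2.14821045 -2.11404324  0.16309149] [0.02508633 0.61763962 1.46800942]
wrist -0.03435657314034437 [416.01825423   0.         323.49537138   0.         416.01825423
 237.25647328   0.           0.           1.        ] [-2.27541261  1.74455785  0.29182321] [-0.67428628 -0.042342    0.38188644]
{'time': 0.15, 'qpos': array([-1.45903390e+00,  2.87022779e-01,  1.57783746e+00,  8.75687429e-06,
        1.27857105e+00, -1.50006505e-01]), 'dq': array([ 0.00074821, -0.00113944, -0.00525223,  0.00022686,  0.00138058,
       -0.00157764]), 'joint_efforts': array([-2.68303131e-05, -4.06605470e+01, -2.93140787e+01, -1.54104769e-04,
        3.95639756e-03, -1.33654634e-07]), 'eef_pos': array([ 0.17465276, -0.65149369,  0.23022627]), 'tcp_rot': array([ 9.91446595e-01,  1.30509784e-01,  2.17690344e-05, -9.19068893e-04]), 'contact_force': array([-0.27516812, -0.08313184,  0.0499302 ]), 'wrist_torque': array([-0.03800924,  0.00934956, -0.04095559]), 'opening': 1.0027131540084002}
```

View pics/scene0.png

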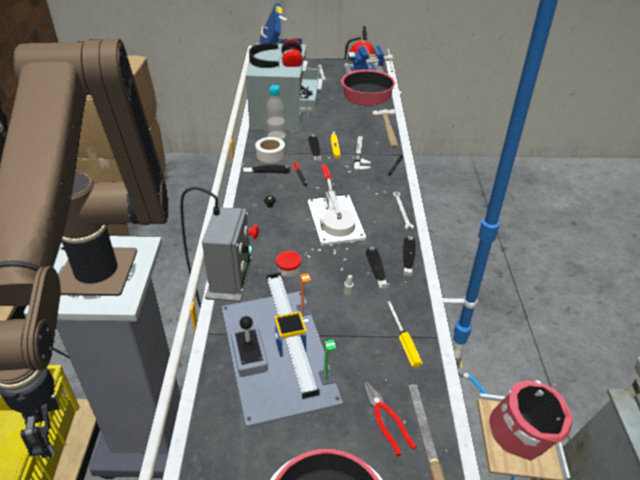

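View pics/top0.png

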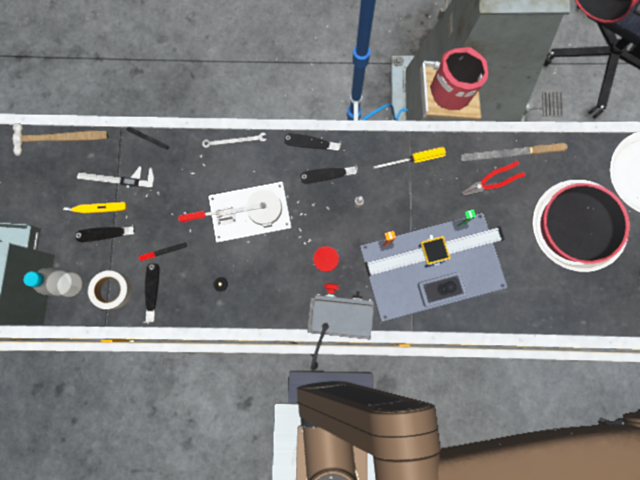

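The scene view shows the joystick at (247,335), tray (290,323), green plate (329,358), orange plate (305,290) and tin (288,262). In the top view the knob is at (221,284), the tray at (435,250), the green plate at (470,216) and the joystick ball at (447,288). A grey control box at (340,315) stands between the knob and the console.

```bash
python3 - <<'E'
from h import *
for f,P in [('top0.png',{'knob':(221,284),'tray':(435,250),'green':(470,216),'orange':(390,237),'ball':(447,288),'tin':(326,259),'box':(340,315),'boxcorner':(310,296),'riv':(360,200),'railL':(368,270),'railR':(500,235),'baseTL':(362,245),'baseBR':(507,285)}),('scene0.png',{'knob':(269,200),'tray':(290,323),'ball':(247,322),'green':(330,345),'box':(225,215),'redbtn':(253,231)})]:
    c=load(f); print(f)
    for k,(u,v) in P.items(): print(k,w(c,u,v).round(3))
c=load('top0.png');X=cloud(c)
# tall things map
m=(X[...,2]>0.12)&(X[...,0]>0.2)&(X[...,0]<1.2)&(abs(X[...,1])<.7)
for a,b in [(-.7,-.5),(-.5,-.3),(-.3,-.1),(-.1,.1),(.1,.3),(.3,.5),(.5,.7)]:
    q=X[m&(X[...,1]>=a)&(X[...,1]<b)]
    if len(q): print(a,b,len(q),q.min(0).round(3),q.max(0).round(3))
im=c['pixels'][:,:,::-1]
cv2.imwrite('pics/topcrop.png',cv2.resize(im[190:340,200:530],None,fx=2.4,fy=2.4,interpolation=cv2.INTER_CUBIC))
im=load('scene0.png')['pixels'][:,:,::-1]
cv2.imwrite('pics/scrop.png',cv2.resize(im[170:430,180:380],None,fx=2.3,fy=2.3,interpolation=cv2.INTER_CUBIC))
E
```

```text
top0.png
knob [0.477 0.315 0.045]
tray [ 0.574 -0.273  0.099]
green [ 0.661 -0.359  0.141]
orange [ 0.602 -0.148  0.136]
ball [ 0.469 -0.293  0.146]
tin [0.552 0.022 0.044]
box [ 0.393 -0.015  0.205]
boxcorner [0.449 0.066 0.001]
riv [ 0.718 -0.072  0.065]
railL [ 0.518 -0.093  0.087]
railR [ 0.62  -0.452  0.089]
baseTL [ 0.598 -0.082  0.008]
baseBR [ 0.49  -0.49   0.016]
scene0.png
knob [0.475 0.305 0.035]
tray [ 0.57  -0.267  0.096]
ball [ 0.475 -0.311  0.147]
green [ 0.665 -0.366  0.138]
box [0.386 0.016 0.2  ]
redbtn [ 0.46  -0.003  0.162]
-0.7 -0.5 340 [ 0.2   -0.571  0.47 ] [ 0.223 -0.5    0.56 ]
-0.5 -0.3 631 [ 0.2   -0.5    0.122] [ 0.68  -0.3    0.594]
-0.3 -0.1 1664 [ 0.2  -0.3   0.12] [ 0.62  -0.1    0.724]
-0.1 0.1 7849 [ 0.2  -0.1   0.12] [1.081 0.085 0.724]
```

View pics/wrist0.png

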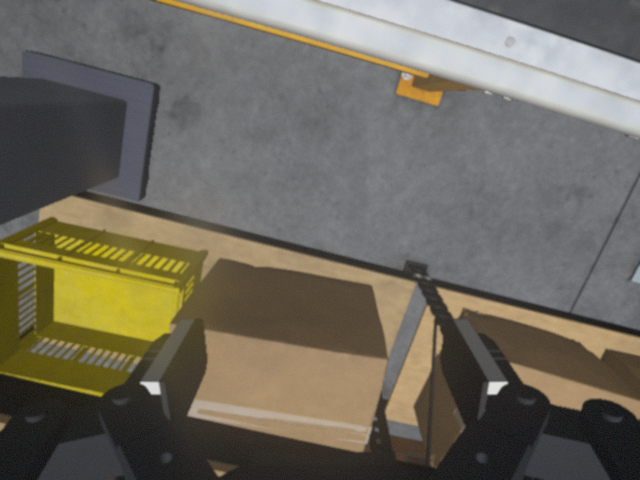

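View pics/topcrop.png

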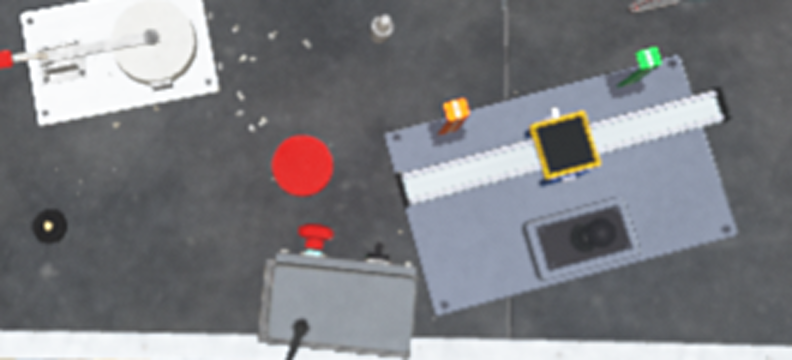

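View pics/scrop.png

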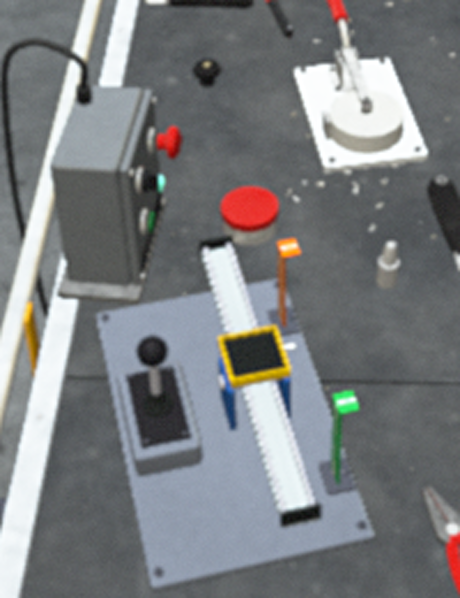

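```bash
cat >> h.py <<'E'
def stats(c,m,name):
    X=cloud(c); q=X[m]; q=q[~np.isnan(q[:,0])]; v,u=np.nonzero(m)
    if len(u): print(name,len(u),'px',u.mean().round(1),v.mean().round(1),'med',np.median(q,0).round(4),'min',q.min(0).round(3),'max',q.max(0).round(3))
def box(m,u0,u1,v0,v1):
    o=np.zeros_like(m); o[v0:v1,u0:u1]=m[v0:v1,u0:u1]; return o
E
python3 - <<'E'
from h import *
for f,kb,tb,bb in [('top0.png',(205,240,270,300),(415,455,230,270),(430,470,275,300)),('scene0.png',(260,280,192,210),(270,310,305,345),(235,260,312,332))]:
    c=load(f); X=cloud(c); hs=cv2.cvtColor(c['pixels'],cv2.COLOR_RGB2HSV); V=hs[...,2]
    z=X[...,2]
    for b,zr in [(kb,(.015,.06)),(bb,(.125,.17))]:
        m=box((z>zr[0])&(z<zr[1]),*b); stats(c,m,f+str(zr))
    m=box((V<35),*kb); stats(c,m,'knob dark')
    v,u=np.nonzero(m); print(w(c,u.mean(),v.mean(),.02).round(4))
    m=box((hs[...,0]>18)&(hs[...,0]<35)&(hs[...,1]>150)&(V>120),*tb); stats(c,m,'yel')
    q=np.nonzero(m); r=cv2.minAreaRect(np.stack(q[::-1],1).astype(np.float32)); print(r); print([w(c,*p,.102).round(4) for p in cv2.boxPoints(r)], w(c,*r[0],.102))
    m=(hs[...,0]>45)&(hs[...,0]<75)&(hs[...,1]>130)&(V>80)
    m[:, :300]=0; stats(c,m&(z>.1),'green')
    m=(hs[...,0]>5)&(hs[...,0]<16)&(hs[...,1]>150)&(V>150)&(z>.1); stats(c,m,'orange')
E
```

```text
top0.png(0.015, 0.06) 161 px 220.3 283.6 med [0.4782 0.3191 0.031 ] min [0.461 0.301 0.022] max [0.498 0.339 0.045]
top0.png(0.125, 0.17) 122 px 450.1 286.3 med [ 0.4735 -0.3003  0.1479] min [ 0.459 -0.319  0.134] max [ 0.488 -0.287  0.157]
[nan nan nan]
yel 155 px 434.3 250.1 med [ 0.5737 -0.2686  0.1028] min [ 0.537 -0.31   0.093] max [ 0.609 -0.234  0.114]
((434.8576965332031, 250.0445098876953), (23.742691040039062, 23.444414138793945), 72.6459732055664)
[array([ 0.5946, -0.2331,  0.102 ]), array([ 0.6148, -0.2939,  0.102 ]), array([ 0.5531, -0.3116,  0.102 ]), array([ 0.5331, -0.2513,  0.102 ])] [ 0.57378665 -0.27250322  0.102     ]
green 52 px 469.7 214.2 med [ 0.6674 -0.358   0.1343] min [ 0.656 -0.373  0.112] max [ 0.68  -0.348  0.14 ]
orange 11 px 389.5 237.4 med [ 0.6002 -0.1474  0.1273] min [ 0.596 -0.159  0.111] max [ 0.62  -0.134  0.137]
scene0.png(0.015, 0.06) 99 px 269.8 199.6 med [0.4765 0.3143 0.0294] min [0.453 0.291 0.015] max [0.496 0.348 0.038]
scene0.png(0.125, 0.17) 145 px 246.0 322.0 med [ 0.4722 -0.3092  0.1457] min [ 0.457 -0.319  0.126] max [ 0.486 -0.292  0.154]
knob dark 30 px 270.0 203.4 med [0.4773 0.3064 0.0227] min [0.464 0.299 0.006] max [0.491 0.319 0.031]
[0.4774 0.3066 0.02  ]
yel 232 px 290.5 326.0 med [ 0.5745 -0.2925  0.1009] min [ 0.533 -0.314  0.092] max [ 0.607 -0.235  0.108]
((290.1379699707031, 324.65521240234375), (22.764158248901367, 27.296388626098633), 78.11134338378906)
[array([ 0.5322, -0.2524,  0.102 ]), array([ 0.5962, -0.2328,  0.102 ]), array([ 0.6095, -0.3028,  0.102 ]), array([ 0.5477, -0.321 ,  0.102 ])] [ 0.57136541 -0.27796115  0.102     ]
green 65 px 329.5 345.9 med [ 0.663  -0.366   0.1329] min [ 0.654 -0.376  0.1  ] max [ 0.676 -0.347  0.137]
orange 22 px 304.4 277.9 med [ 0.5998 -0.1464  0.1324] min [ 0.593 -0.159  0.115] max [ 0.616 -0.136  0.138]<stdin>:8: RuntimeWarning: Mean of empty slice.
  ret = ret.dtype.type(ret / rcount)
```

Call:
step_arm:
  targets:
    - [[1,0.3,-0.25,-0.2,0],[1,0.69,-0.53,-0.2,0],[1,0.69,-0.53,-0.2,0],[1,0.69,-0.53,-0.2,0],[1,0.69,-0.53,-0.2,0],[1,0.69,-0.53,0,0],[1,0.69,-0.53,0,0],[1,0.69,-0.53,0,0],[1,0.69,-0.53,0,0],[1,0.69,-0.53,0,0]]

```text
time: 0.98
eef_pos: [0.3749, -0.3889, 0.271]
tcp_rot: [0.991, 0.13, -0.0, -0.0]
contact_force: [0.4, -0.9, -0.3]
opening: 0.999
```

Call:
step_arm:
  targets:
    - [[1,0.69,-0.53,0,0],[1,0.69,-0.53,0,0],[1,0.69,-0.53,0,0],[1,0.69,-0.53,0,0],[1,0.69,-0.53,0,0],[1,0.69,-0.53,0,0],[1,0.69,-0.53,0,0],[1,0.69,-0.53,0,0],[1,0.69,-0.53,0,0],[1,0.3,-0.3,0,0]]

```text
time: 1.82
eef_pos: [0.5748, -0.1243, 0.2709]
tcp_rot: [0.991, 0.132, 0.0, -0.001]
contact_force: [-0.1, -0.1, 0.5]
opening: 1.002
```

```bash
python3 - <<'E'
from h import *
c=load('wrist0.png');R=cv2.Rodrigues(c['rvec'])[0];print(-R.T@c['tvec'],R.T@[0,0,1], R.T@[1,0,0])
E
```

```text
[ 0.25550269 -0.63028736  0.37382924] [-0.31256371 -0.08209731 -0.94634241] [ 0.25928455 -0.9657992  -0.00185284]
```

Call:
step_arm:
  targets:
    - [[1,0.04,-0.7,0,0],[1,0.04,-0.93,0,0],[1,0.04,-0.93,0,0],[1,0.04,-0.93,0,0],[1,0.04,-0.93,0,0],[1,0.04,-0.93,0,0],[1,0.04,-0.9,0.3,0],[1,0.04,-0.9,0.3,0],[1,0.04,-0.9,0.3,0],[1,0.04,-0.9,0.3,0]]

```text
time: 2.65
eef_pos: [0.4952, 0.2242, 0.2227]
tcp_rot: [0.991, 0.131, 0.0, -0.0]
contact_force: [2.0, 0.2, -0.5]
opening: 0.998
```

Call:
step_arm:
  targets:
    - [[1,0.04,-0.9,0.4,0],[1,0.04,-0.9,0.4,0],[1,0.0,-0.45,0.5,0],[1,0,0,0.5,0],[1,0,0,0.5,0],[1,0,0,0,0],[1,0,0,0,0]]

```text
time: 3.23
eef_pos: [0.4748, 0.31, 0.1299]
tcp_rot: [0.991, 0.131, -0.002, 0.0]
contact_force: [0.2, 0.1, 0.4]
opening: 0.997
```

```bash
python3 - <<'E'
from h import *
c=shot('wrist','w1.png'); print(get_state()['eef_pos'])
E
```

```text
[0.47605885 0.31028201 0.13162299]
```

View pics/w1.png

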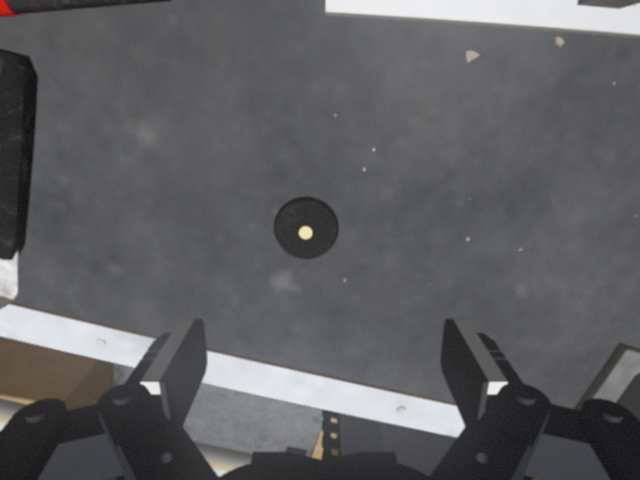

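The knob is standing upright and clear, with its head centred at (306,228) and its brass insert at (306,232), left of and ahead of the open fingers.

```bash
python3 - <<'E'
from h import *
c=load('w1.png'); print(w(c,306,232),w(c,306,232,.032))
X=cloud(c); m=box(X[...,2]>.012,260,350,180,275); stats(c,m,'k')
q=X[m]; q=q[q[:,2]>.018]; e=cv2.fitEllipse(cv2.findContours(m.astype(np.uint8),0,1)[0][0]); print(e, w(c,*e[0],.022))
k=w(c,306,232,.032); s=get_state(); d=k-s['eef_pos']
tx=np.array([.9659,.2588,0]);ty=np.array([.2588,-.9659,0]); print(d,d@tx,d@ty)
E
```

```text
[0.47612294 0.32100975 0.03226757] [0.47603419 0.32099796 0.032     ]
k 3182 px 305.7 227.5 med [0.4787 0.3218 0.0312] min [0.457 0.301 0.023] max [0.497 0.342 0.035]
((305.74676513671875, 227.51470947265625), (61.58041763305664, 64.12665557861328), 97.3730697631836) [0.475581   0.32145063 0.022     ]
[-2.46532593e-05  1.07159474e-02 -9.96229943e-02] 0.002749474609611546 -0.010356913878066254
```

Call:
step_arm:
  targets:
    - [[1,0.07,-0.27,0,0],[1,0,0,0.6,0],[1,0,0,0.6,0],[1,0,0,0.6,0],[1,0,0,0.5,0],[1,0,0,0.4,0],[1,0,0,0.3,0],[1,0,0,0.1,0],[1,0,0,0,0],[1,0,0,0,0]]

```text
time: 4.12
eef_pos: [0.4769, 0.3221, 0.0086]
tcp_rot: [0.991, 0.13, 0.001, -0.0]
contact_force: [-0.3, -0.6, 0.7]
opening: 0.999
```

```bash
python3 - <<'E'
from h import *
c=shot('wrist','w2.png'); print(get_state()['eef_pos'])
E
```

```text
[0.4770802  0.32216359 0.00890236]
```

View pics/w2.png

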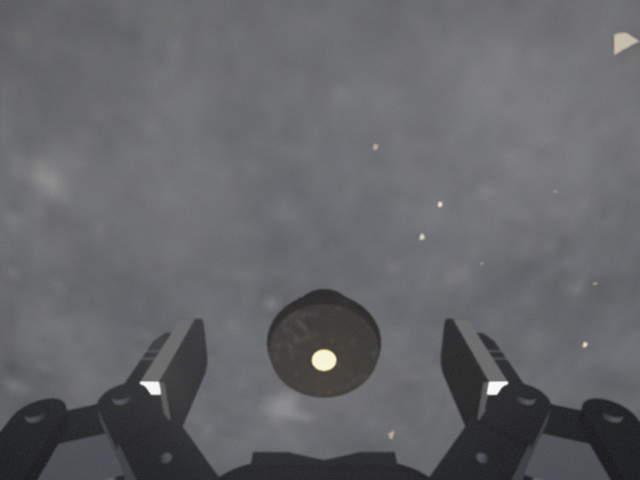

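The knob sits midway between the pads: head at (324,345), pads at columns 206 and 442. I'll close on it gently.

Call:
step_arm:
  squeeze: 25
  targets:
    - [[0.7,0,0,0,0],[0.6,0,0,0,0],[0.5,0,0,0,0],[0.4,0,0,0,0],[0.3,0,0,0,0],[0.3,0,0,0,0],[0.2,0,0,0,0],[0.2,0,0,0,0],[0.2,0,0,0,0],[0.2,0,0,0,0]]

```text
time: 5.0
eef_pos: [0.4763, 0.3216, 0.008]
tcp_rot: [0.991, 0.131, 0.0, -0.0]
contact_force: [-0.8, -2.4, 5.9]
opening: 0.423
```

Call:
step_arm:
  targets:
    - [[0.2,0,0,0,0],[0.2,0,0,-0.2,0],[0.2,0,0,-0.3,0],[0.2,0,0,-0.3,0],[0.2,0,0,0,0],[0.2,0,0,0,0]]

```text
time: 5.5
eef_pos: [0.4768, 0.322, 0.0409]
tcp_rot: [0.991, 0.131, 0.002, -0.0]
contact_force: [0.1, -0.7, -0.4]
opening: 0.426
```

```bash
python3 - <<'E'
from h import *
c=shot('wrist','w3.png'); print(get_state()['eef_pos'])
E
```

```text
[0.47610397 0.32170198 0.03998877]
```

View pics/w3.png

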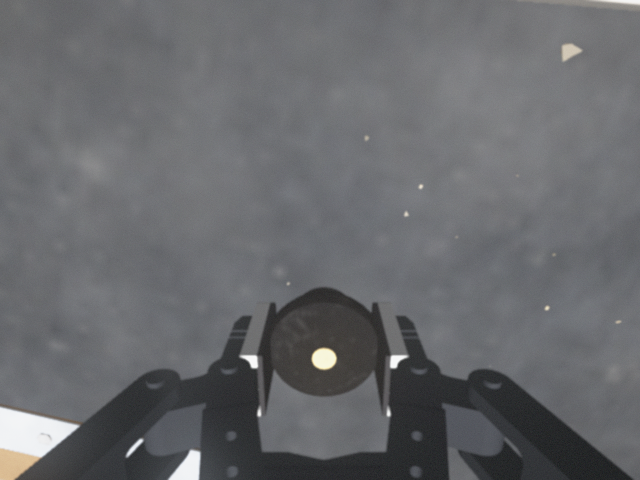

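Call:
step_arm:
  targets:
    - [[0.2,0,0,-0.3,0],[0.2,0,0,-0.6,0],[0.2,0,0,-0.8,0],[0.2,0,0.2,-0.8,0],[0.2,0,0.4,-0.7,0],[0.2,-0.03,0.6,-0.6,0],[0.2,-0.06,0.7,-0.5,0],[0.2,-0.08,0.8,-0.4,0],[0.2,-0.08,0.8,-0.3,0],[0.2,-0.08,0.8,-0.2,0]]

```text
time: 6.38
eef_pos: [0.5079, 0.1508, 0.2497]
tcp_rot: [0.991, 0.131, 0.001, 0.0]
contact_force: [1.7, 0.4, -0.1]
opening: 0.424
```

Call:
step_arm:
  targets:
    - [[0.2,-0.08,0.8,0,0],[0.2,-0.08,0.8,0,0],[0.2,-0.08,0.8,0,0],[0.2,-0.08,0.8,0,0],[0.2,-0.08,0.8,0,0],[0.2,-0.08,0.8,0,0],[0.2,-0.08,0.8,0,0],[0.2,-0.08,0.8,0,0],[0.2,-0.08,0.8,0,0],[0.2,-0.08,0.8,0,0]]

```text
time: 7.22
eef_pos: [0.5592, -0.1668, 0.2475]
tcp_rot: [0.991, 0.13, -0.0, -0.0]
contact_force: [0.2, 0.0, -0.5]
opening: 0.426
```

Call:
step_arm:
  targets:
    - [[0.2,-0.08,0.8,0,0],[0.2,-0.08,0.7,0,0],[0.2,-0.08,0.5,0.2,0],[0.2,0,0.3,0.4,0],[0.2,0,0,0.4,0],[0.2,0,0,0.2,0],[0.2,0,0,0,0],[0.2,0,0,0,0]]

```text
time: 7.88
eef_pos: [0.5737, -0.2562, 0.199]
tcp_rot: [0.991, 0.131, -0.001, -0.0]
contact_force: [-0.4, 1.0, -0.1]
opening: 0.427
```

```bash
python3 - <<'E'
from h import *
c=shot('wrist','w4.png'); print(get_state()['eef_pos'])
E
```

```text
[ 0.57426652 -0.25636892  0.2001279 ]
```

View pics/w4.png

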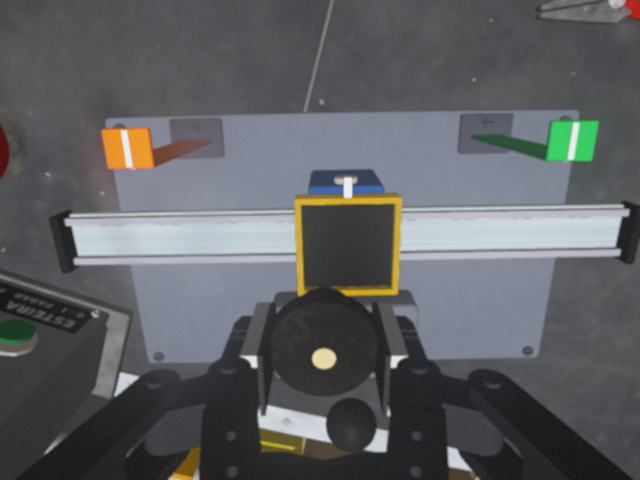

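The tray's outer rim runs from (295,197) to (400,295) and the white pointer is at (347,186). The green plate's white line is at (572,141) and the orange one is at (126,148). The knob is held upright, with its insert at (324,358).

```bash
python3 - <<'E'
from h import *
c=load('w4.png'); X=cloud(c)
hs=cv2.cvtColor(c['pixels'],cv2.COLOR_RGB2HSV)
m=box((hs[...,0]>18)&(hs[...,0]<35)&(hs[...,1]>150)&(hs[...,2]>120),280,415,180,310); stats(c,m,'yel')
q=np.stack(np.nonzero(m)[::-1],1).astype(np.float32)
P=np.array([[295,196],[401.5,194],[400,294.5],[297.5,296.5]])
W=np.array([w(c,*p,.102) for p in P]); print(W.round(4)); ctr=W.mean(0); print('tray',ctr)
for a,b in [(0,1),(3,2)]: d=W[b]-W[a]; print(np.linalg.norm(d), np.degrees(np.arctan2(d[0],-d[1])))
for a,b in [(3,0),(2,1)]: d=W[b]-W[a]; print(np.linalg.norm(d), np.degrees(np.arctan2(d[1],d[0])))
print('depth rim',[X[245,298],X[245,399],X[197,348]], 'floor',X[245,348])
print('insert',w(c,324,358),'green',w(c,572,141),w(c,572,161), 'orange',w(c,126,148),'ptr',w(c,347,185))
s=get_state()['eef_pos']; d=ctr-s
tx=np.array([.9659,.2588,0]);ty=np.array([.2588,-.9659,0]); print(s,d,d@tx,d@ty)
k=w(c,324,358);d=ctr-k;print('via insert',d@tx,d@ty)
# rail ends
a=w(c,74,240);b=w(c,620,233);print(a,b,np.degrees(np.arctan2((b-a)[0],-(b-a)[1])))
E
```

```text
yel 2295 px 350.5 236.9 med [ 0.5858 -0.2755  0.1037] min [ 0.51  -0.311  0.027] max [ 0.611 -0.234  0.214]
[[ 0.5955 -0.2331  0.102 ]
 [ 0.6131 -0.2936  0.102 ]
 [ 0.5502 -0.3137  0.102 ]
 [ 0.5317 -0.2504  0.102 ]]
tray [ 0.57259122 -0.2726767   0.102     ]
0.06300991940360047 16.188905411215842
0.06594354806785896 16.28400254795531
0.0661247373382903 15.168451955915991
0.06602815139376603 17.71276375360475
depth rim [array([ 0.5669085 , -0.2421379 ,  0.10447644]), array([ 0.58302226, -0.3015047 ,  0.10482906]), array([ 0.60318025, -0.26346149,  0.10257709])] floor [ 0.57257416 -0.27259409  0.09774654]
insert [ 0.5740474  -0.25658888  0.22408962] green [ 0.66656164 -0.35885732  0.1351353 ] [ 0.6593328  -0.44617961  0.00097097] orange [ 0.60543704 -0.14604181  0.13425364] ptr [ 0.6097715  -0.26099585  0.10168224]
[ 0.57426652 -0.25636892  0.2001279 ] [-0.0016753  -0.01630778 -0.0981279 ] -0.005838623943935395 0.015318117009659077
via insert -0.005570054271404122 0.01516237253136986
[ 0.52050183 -0.09382507  0.07749008] [ 0.62281963 -0.45082176  0.08026682] 15.992680658251125
```

Call:
step_arm:
  targets:
    - [[0.2,-0.14,0.38,0,0],[0.2,0,0,0.4,0],[0.2,0,0,0.5,0],[0.2,0,0,0.5,0],[0.2,0,0,0.4,0],[0.2,0,0,0.2,0],[0.2,0,0,0.14,0],[0.2,0,0,0.1,0],[0.2,0,0,0,0],[0.2,0,0,0,0]]

```text
time: 8.77
eef_pos: [0.5732, -0.2734, 0.1108]
tcp_rot: [0.991, 0.131, 0.001, 0.001]
contact_force: [1.2, 0.4, 0.1]
opening: 0.426
```

```bash
python3 - <<'E'
from h import *
c=shot('wrist','w5.png'); s=get_state(); print(s['eef_pos'],s['contact_force'])
shot('scene','s5.png')
E
```

```text
[ 0.57324401 -0.27340886  0.11105435] [-0.71019665 -1.15520112 -0.34212943]
```

View pics/w5.png

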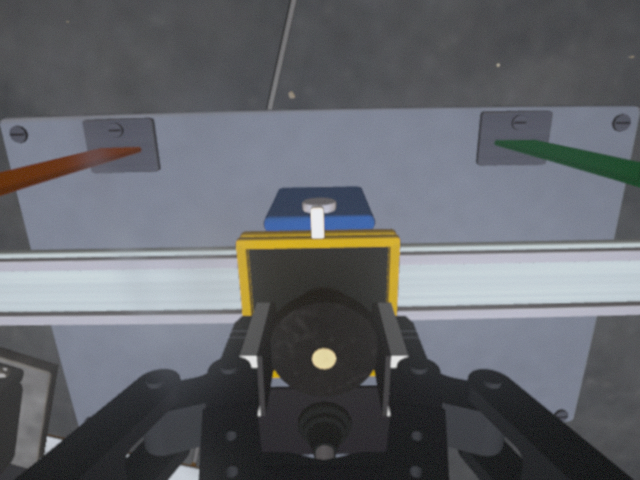

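Call:
step_arm:
  targets:
    - [[0.2,0,0,0.06,0],[0.2,0,0,0.05,0],[0.2,0,0,0,0],[0.2,0,0,0,0]]

```text
time: 9.2
eef_pos: [0.5725, -0.2728, 0.1052]
tcp_rot: [0.991, 0.131, -0.0, -0.0]
contact_force: [-0.2, 0.1, 0.1]
opening: 0.426
```

```bash
python3 - <<'E'
from h import *
c=shot('wrist','w6.png'); s=get_state(); print(s['eef_pos'],s['contact_force'],w(c,324,358))
X=cloud(c);print(np.nanmedian(X[352:364,318:330].reshape(-1,3),0), 'floor',np.nanmedian(X[268:278,300:340].reshape(-1,3),0))
c=shot('scene','s6.png')
im=c['pixels'][:,:,::-1]
cv2.imwrite('pics/s6c.png',cv2.resize(im[230:400,200:360],None,fx=3.5,fy=3.5,interpolation=cv2.INTER_CUBIC))
E
```

```text
[ 0.57253892 -0.27286333  0.10528223] [ 0.3267344  -0.44883463 -0.33866745] [ 0.57303091 -0.27317721  0.13062285]
[ 0.57312558 -0.27306677  0.13042969] floor [ 0.58910206 -0.2670767   0.09856864]
```

View pics/w6.png

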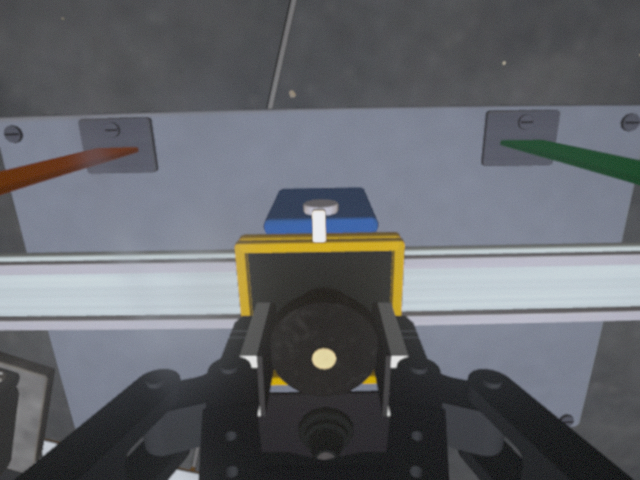

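View pics/s6c.png

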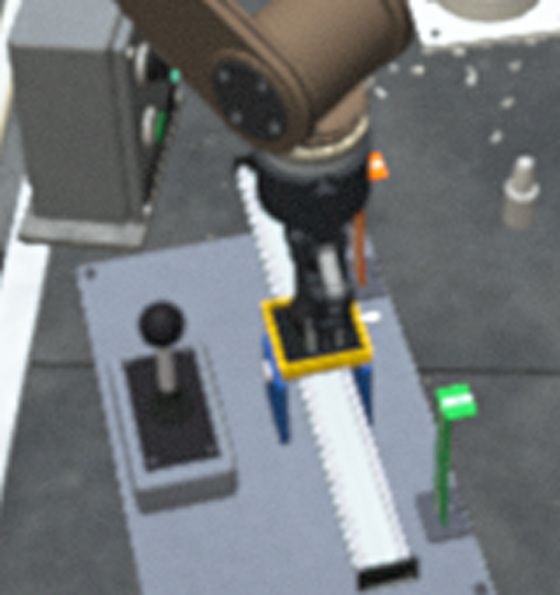

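Call:
step_arm:
  targets:
    - [[0.2,0,0,0.02,0],[0.2,0,0,0,0],[0.44,0,0,0,0],[0.46,0,0,0,0],[0.5,0,0,0,0],[0.55,0,0,0,0],[0.65,0,0,0,0],[0.75,0,0,0,0],[0.8,0,0,0,0],[0.8,0,0,0,0]]

```text
time: 10.13
eef_pos: [0.5726, -0.2729, 0.1045]
tcp_rot: [0.991, 0.131, -0.0, -0.0]
contact_force: [0.2, -0.3, 0.1]
opening: 0.801
```

Call:
step_arm:
  targets:
    - [[0.8,0,0,-0.1,0],[0.8,0,0,-0.3,0],[0.8,0,0,-0.5,0],[0.8,0,0,-0.7,0],[0.8,0,0,-0.7,0],[0.8,0,0,-0.4,0],[0.8,0,0,0,0],[0.8,0,0,0,0]]

```text
time: 10.8
eef_pos: [0.5732, -0.2733, 0.2147]
tcp_rot: [0.991, 0.131, 0.001, 0.001]
contact_force: [-0.4, -0.0, 0.3]
opening: 0.802
```

```bash
python3 - <<'E'
from h import *
c=shot('wrist','w7.png'); s=get_state(); print(s['eef_pos'],s['contact_force'],s['opening'])
E
```

```text
[ 0.5723319  -0.27273795  0.2124305 ] [ 0.43354464 -0.12363835 -2.36038294] 0.797853017984286
```

View pics/w7.png

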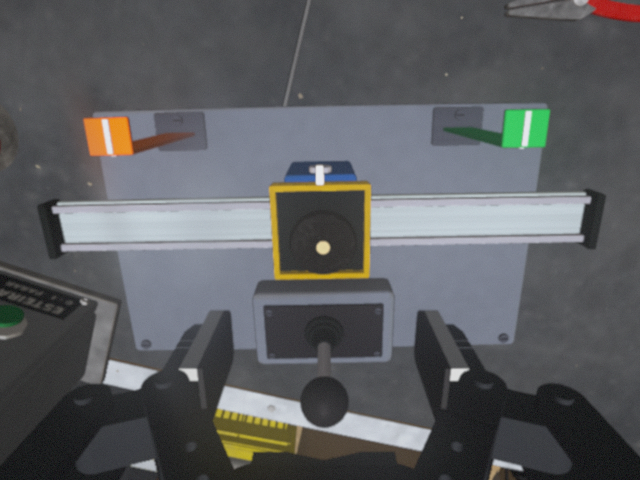

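The knob stands free and centred in the tray (insert at (323,247)). The ball is at (324,400) between the open fingers' columns, and the green line is at (527,128).

```bash
cat >> h.py <<'E'
def green_gap(c,p,g):
    a=np.radians(16.1); u=np.array([-np.sin(a),np.cos(a)])
    P=w(c,*p,.102)[:2]; G=w(c,*g,.14)[:2]; return P@u,G@u,(G-P)@u
E
python3 - <<'E'
from h import *
c=load('w7.png'); X=cloud(c)
m=box((X[...,2]>.12)&(X[...,2]<.165),285,365,365,440); stats(c,m,'ball')
v,u=np.nonzero(m); b=w(c,u.mean(),v.mean(),.135); print(b,w(c,324,400,.135))
s=get_state()['eef_pos']; d=b-s
tx=np.array([.9659,.2588,0]);ty=np.array([.2588,-.9659,0]); print(d,d@tx,d@ty)
print(w(c,320,176),w(c,527,128),green_gap(c,(320,176),(527,128)))
print('from tray centre', np.array([.5726,-.2727])-.105*np.array([np.cos(.281),np.sin(.281)]))
E
```

```text
ball 1980 px 323.9 401.4 med [ 0.4792 -0.2994  0.1459] min [ 0.46  -0.317  0.128] max [ 0.488 -0.286  0.153]
[ 0.47025404 -0.30186048  0.135     ] [ 0.47136107 -0.30159825  0.135     ]
[-0.10207786 -0.02912253 -0.0774305 ] -0.10613391917226635 0.001711701265049749
[ 0.60818615 -0.26238305  0.10318297] [ 0.66699953 -0.35994317  0.13470707] (np.float64(-0.42074078174359014), np.float64(-0.5282456350437341), np.float64(-0.10750485330014391))
from tray centre [ 0.47171825 -0.30181824]
```

Call:
step_arm:
  targets:
    - [[0.8,-0.4,0,0,0],[0.8,-0.7,0.03,0,0],[0.75,-0.7,0,0,0],[0.75,-0.5,0,0,0],[0.75,-0.34,0,0,0],[0.75,0,0,0.3,0],[0.75,0,0,0.5,0],[0.75,0,0,0.6,0],[0.75,0,0,0.6,0],[0.75,0,0,0.4,0]]

```text
time: 11.68
eef_pos: [0.47, -0.2997, 0.1122]
tcp_rot: [0.991, 0.131, -0.001, -0.002]
contact_force: [-0.6, -0.4, -1.0]
opening: 0.75
```

Call:
step_arm:
  targets:
    - [[0.75,0,0,0.1,0],[0.7,0,0,0,0],[0.65,0,0,0,0]]

```text
time: 11.93
eef_pos: [0.4713, -0.3013, 0.1123]
tcp_rot: [0.991, 0.131, -0.0, -0.0]
contact_force: [-0.6, -0.3, -0.4]
opening: 0.653
```

```bash
python3 - <<'E'
from h import *
c=shot('wrist','w8.png'); s=get_state(); print(s['eef_pos'],s['contact_force'],s['opening'])
E
```

```text
[ 0.47173175 -0.30170921  0.11328851] [0.02340108 0.52015982 0.40154965] 0.6453847362904523
```

View pics/w8.png

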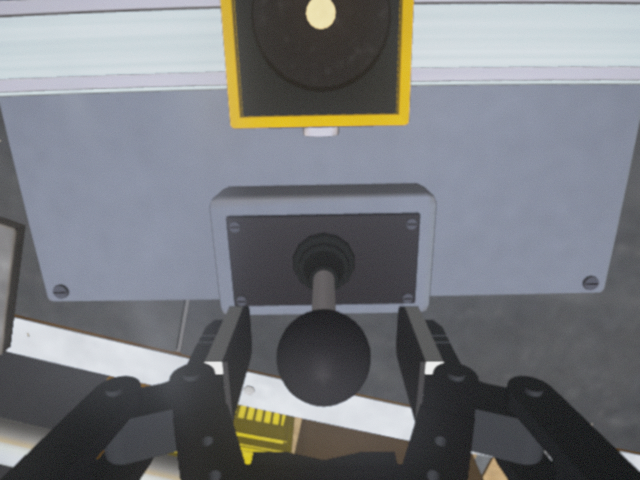

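The ball is at (323,357), centred between the pads at columns 240 and 408. Now tilting to the right (+y of the tool).

Call:
step_arm:
  targets:
    - [[0.65,0,0.2,0,0],[0.65,0,0.15,0,0],[0.65,0,0.15,0,0],[0.65,0,0.15,0,0],[0.65,0,0.15,0,0],[0.65,0,0.15,0,0],[0.65,0,0.05,0,0],[0.65,0,0,0,0],[0.65,0,0,0,0],[0.65,0,0,0,0]]

```text
time: 12.82
eef_pos: [0.4813, -0.3387, 0.1125]
tcp_rot: [0.991, 0.13, -0.0, -0.002]
contact_force: [-0.5, 7.0, 2.8]
opening: 0.654
```

```bash
python3 - <<'E'
from h import *
c=shot('wrist','w9.png'); s=get_state(); print(s['eef_pos'],s['contact_force'],s['opening'],s['time'])
c=shot('scene','s9.png')
im=c['pixels'][:,:,::-1]
cv2.imwrite('pics/s9c.png',cv2.resize(im[230:430,200:370],None,fx=2.9,fy=2.9,interpolation=cv2.INTER_CUBIC))
E
```

```text
[ 0.48132103 -0.33862493  0.11248746] [-0.71931328  7.22968541  3.27754531] 0.6522739184885611 12.8667
```

View pics/w9.png

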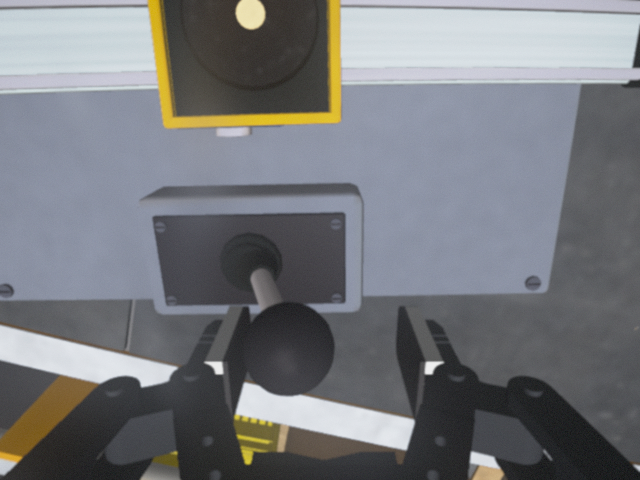

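View pics/s9c.png

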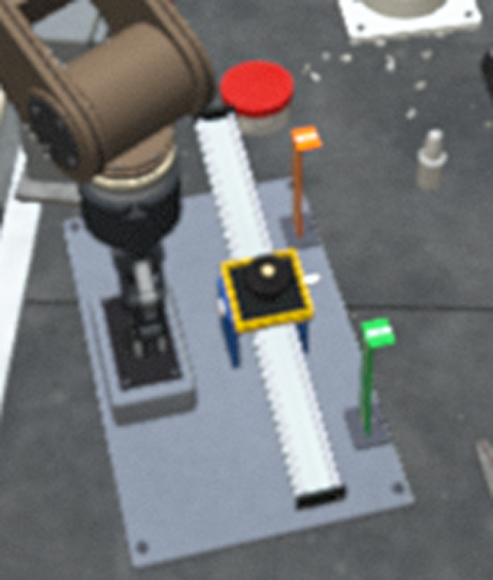

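The stick is leaning right and the knob still stands, with its insert at (250,12) in the wrist view. I'll track the shuttle by the brass insert's rail coordinate.

```bash
cat >> h.py <<'E'
def insert(c):
    hs=cv2.cvtColor(c['pixels'],cv2.COLOR_RGB2HSV)
    m=((hs[...,0]>15)&(hs[...,0]<32)&(hs[...,1]>40)&(hs[...,1]<140)&(hs[...,2]>180))
    n,l,st,ce=cv2.connectedComponentsWithStats(m.astype(np.uint8)); a=np.radians(16.1); u=np.array([-np.sin(a),np.cos(a)])
    for i in range(1,n):
        if 100<st[i,4]<2500:
            p=w(c,*ce[i],.13); x=p[0]*np.cos(a)+p[1]*np.sin(a); print(ce[i].round(1),st[i,4],'across',x.round(4),'along',(p[:2]@u).round(4))
E
python3 - <<'E'
from h import *
for f in ['w7.png','w8.png','w9.png']: print(f); insert(load(f))
E
```

```text
w7.png
[322.7 247.3] 124 across 0.4744 along -0.4217
w8.png
[320.3  13.1] 698 across 0.4744 along -0.4215
[411.2  48.4] 101 across 0.4651 along -0.4467
[225.5  65.8] 153 across 0.4615 along -0.3944
[493.9 472.8] 238 across 0.3075 along -0.4885
w9.png
[250.   13.3] 689 across 0.4741 along -0.4412
[282.4 436.2] 108 across 0.3278 along -0.4425
[487.8 473.6] 304 across 0.3065 along -0.5247
```

Call:
step_arm:
  targets:
    - [[0.65,0,0,0,0],[0.65,0,0,0,0],[0.65,0,0,0,0],[0.65,0,0,0,0],[0.65,0,0,0,0],[0.65,0,0,0,0],[0.65,0,0,0,0],[0.65,0,0,0,0],[0.65,0,0,0,0],[0.65,0,0,0,0]]

```text
time: 13.75
eef_pos: [0.4813, -0.3386, 0.1125]
tcp_rot: [0.991, 0.13, -0.0, -0.002]
contact_force: [-0.6, 6.9, 3.8]
opening: 0.652
```

```bash
python3 - <<'E'
from h import *
c=shot('wrist','w10.png'); print(get_state()['time']); insert(c)
E
```

```text
13.8
[327.9  13.5] 646 across 0.4735 along -0.4624
[399.6  44.4] 106 across 0.4654 along -0.4823
[220.6  55.4] 140 across 0.4636 along -0.4321
[487.6 473.6] 307 across 0.3065 along -0.5246
```

Call:
step_arm:
  targets:
    - [[0.65,0,0,0,0],[0.65,0,0,0,0],[0.65,0,0,0,0],[0.65,0,0,0,0],[0.65,0,0,0,0],[0.65,0,0,0,0],[0.65,0,0,0,0],[0.65,0,0,0,0],[0.65,0,0,0,0],[0.65,0,0,0,0]]

```text
time: 14.63
eef_pos: [0.4813, -0.3387, 0.1125]
tcp_rot: [0.991, 0.13, -0.0, -0.002]
contact_force: [-0.1, 6.1, 4.1]
opening: 0.645
```

Call:
step_arm:
  targets:
    - [[0.65,0,0,0,0],[0.65,0,0,0,0],[0.65,0,0,0,0],[0.65,0,0,0,0],[0.65,0,0,0,0],[0.65,0,0,0,0],[0.65,0,0,0,0],[0.65,0,0,0,0],[0.65,0,0,0,0],[0.65,0,0,0,0]]

```text
time: 15.47
eef_pos: [0.4814, -0.3388, 0.1125]
tcp_rot: [0.991, 0.13, 0.0, -0.002]
contact_force: [0.2, 7.5, 2.5]
opening: 0.649
```

```bash
python3 - <<'E'
from h import *
c=shot('wrist','w11.png'); print(get_state()['time']); insert(c)
E
```

```text
15.5167
[461.1  15. ] 577 across 0.4727 along -0.4991
[487.5 473.5] 311 across 0.3065 along -0.5247
```

View pics/w11.png

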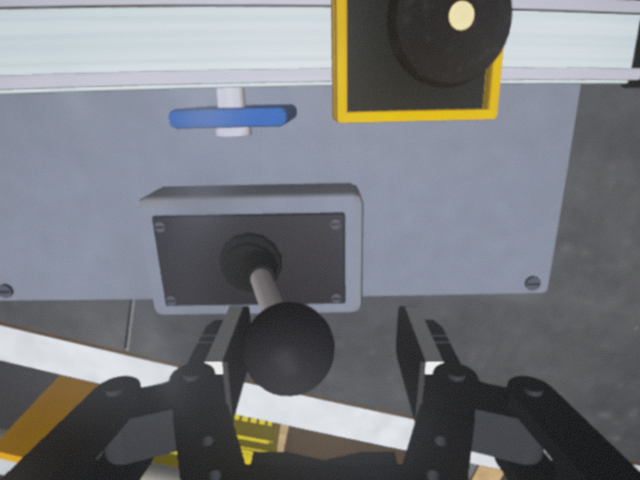

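```bash
python3 - <<'E'
from h import *
c=shot('scene','s11.png')
im=c['pixels'][:,:,::-1]
cv2.imwrite('pics/s11c.png',cv2.resize(im[280:400,240:360],None,fx=5,fy=5,interpolation=cv2.INTER_CUBIC))
E
```

```text
(no output)
```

View pics/s11c.png

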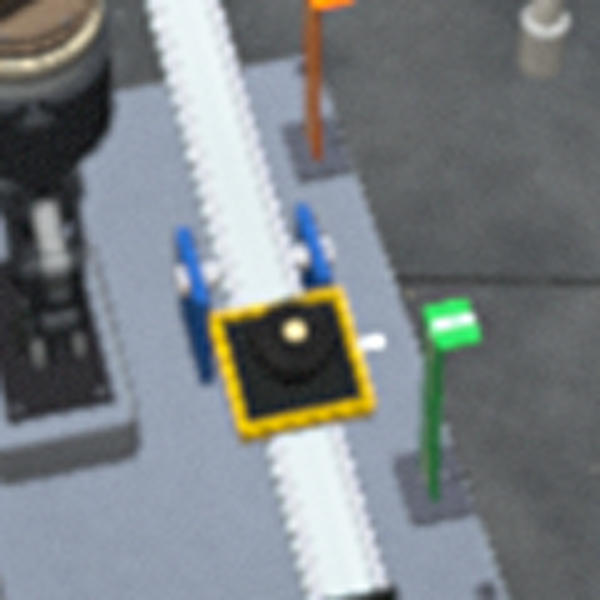

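The knob stands in the middle of the tray. The pointer is at about (315.6,348.2) in the scene view, still short of the plate.

```bash
python3 - <<'E'
from h import *
a=np.radians(16.1); u=np.array([-np.sin(a),np.cos(a)]);n=np.array([np.cos(a),np.sin(a)])
c0=load('scene0.png'); c=load('s11.png')
for z in (.085,.09,.095): p=w(c,315.6,348.2,z); print(z,p[:2]@u,p[:2]@n)
# green by scene: front white line top crop(452,323)
p=w(c,240+452/5-.4,280+323/5-.4); print(p,p[:2]@u)
print(get_state()['time'])
E
```

```text
0.085 -0.49624323291468886 0.5155548291471351
0.09 -0.5000919755232388 0.5144608790275594
0.095 -0.5039407181317886 0.513366928907984
[ 0.66517399 -0.36208547  0.13521718] -0.532346669333622
15.5667
```

Call:
step_arm:
  targets:
    - [[0.65,0,0,0,0],[0.65,0,0,0,0],[0.65,0,0,0,0],[0.65,0,0,0,0],[0.65,0,0,0,0],[0.65,0,0,0,0],[0.65,0,0,0,0],[0.65,0,0,0,0],[0.65,0,0,0,0],[0.65,0,0,0,0]]

```text
time: 16.4
eef_pos: [0.4814, -0.3388, 0.1125]
tcp_rot: [0.991, 0.13, 0.0, -0.002]
contact_force: [-0.2, 6.1, 3.7]
opening: 0.649
```

Call:
step_arm:
  targets:
    - [[0.65,0,0,0,0],[0.65,0,0,0,0],[0.65,0,-0.2,0,0],[0.65,0,-0.2,0,0],[0.65,0,-0.2,0,0],[0.65,0,-0.2,0,0],[0.65,0,-0.15,0,0],[0.65,0,-0.05,0,0],[0.65,0,0,0,0],[0.65,0,0,0,0]]

```text
time: 17.23
eef_pos: [0.471, -0.3016, 0.1127]
tcp_rot: [0.991, 0.131, 0.0, 0.0]
contact_force: [0.2, 0.0, -0.0]
opening: 0.648
```

```bash
python3 - <<'E'
from h import *
c=shot('scene','s12.png')
im=c['pixels'][:,:,::-1]
cv2.imwrite('pics/s12c.png',cv2.resize(im[280:400,240:360],None,fx=5,fy=5,interpolation=cv2.INTER_CUBIC))
c=shot('wrist','w12.png'); insert(c)
c=shot('top','t12.png');im=c['pixels'][:,:,::-1]
cv2.imwrite('pics/t12c.png',cv2.resize(im[190:310,380:520],None,fx=5,fy=5,interpolation=cv2.INTER_CUBIC))
E
```

```text
[493.9 472.7] 222 across 0.3066 along -0.4891
```

View pics/s12c.png

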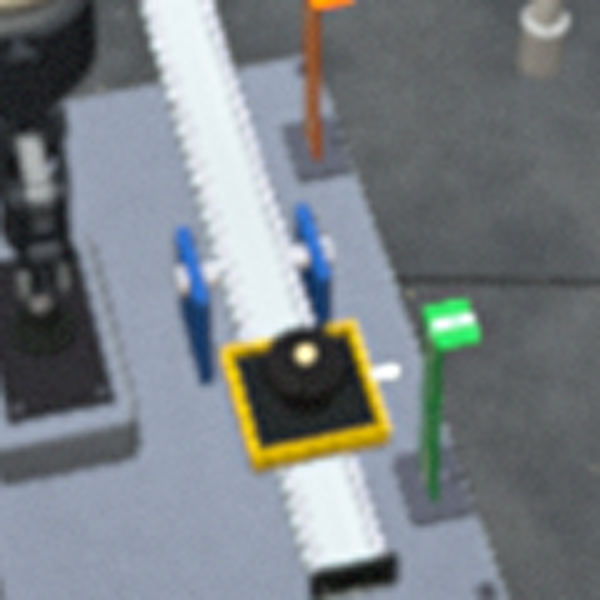

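View pics/w12.png

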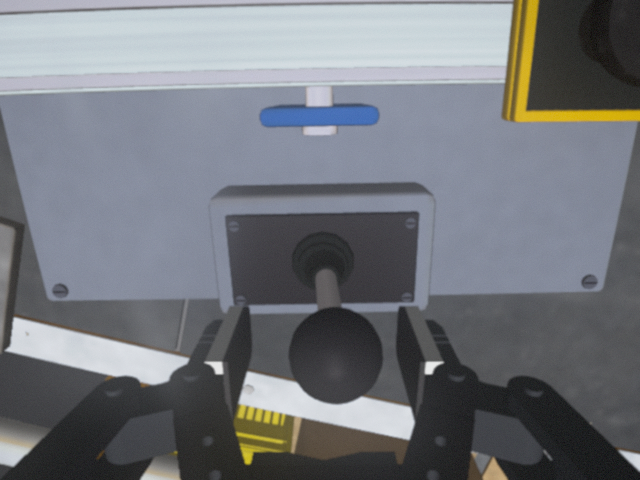

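View pics/t12c.png

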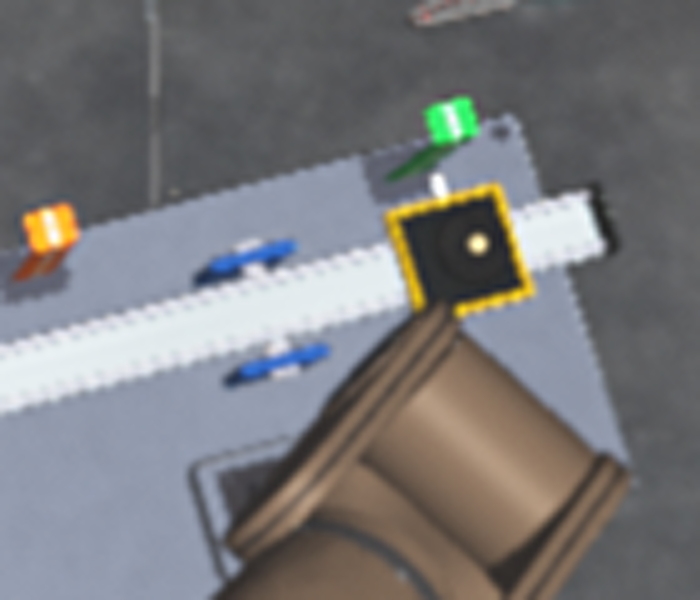

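```bash
python3 - <<'E'
from h import *
a=np.radians(16.1); u=np.array([-np.sin(a),np.cos(a)]);n=np.array([np.cos(a),np.sin(a)])
c=load('s12.png'); 
for z in (.097,.102): p=w(c,240+389/5-.4,280+371.5/5-.4,z); print(z,p[:2]@u,p[:2]@n)
p=w(c,240+452/5-.4,280+323/5-.4,.14); print(p,p[:2]@u,p[:2]@n)
c=load('t12.png')
for z in (.097,.102): p=w(c,380+438/5-.4,190+186/5-.4,z); print(z,p[:2]@u,p[:2]@n)
for z in (.135,.14): p=w(c,380+453/5-.4,190+120/5-.4,z); print('g',p[:2]@u,p[:2]@n)
# tray rim corners wrist: near-left outer corner (504,122) vs w8 (230,128)
for f,q in [('w8.png',(230,128)),('w12.png',(506,122))]:
    p=w(load(f),*q,.102); print(f,p[:2]@u,p[:2]@n)
E
```

```text
0.097 -0.5223272949983327 0.5125577374330196
0.102 -0.5260967946851544 0.5114655352469459
[ 0.66503992 -0.36596842  0.14      ] -0.536040147881996 0.5374680862076818
0.097 -0.5255340928023874 0.5144199591240676
0.102 -0.5240228770028414 0.5138888050251745
g -0.5325273165467771 0.5424543803846302
g -0.5309507677567507 0.5418098344513907
w8.png -0.3880952181041717 0.4424602511996055
w12.png -0.48827669406188395 0.4424405826037306
```

The pointer is now 7–9 mm short of the plate's line by all three cameras, so I'll make a small extra jog.

Call:
step_arm:
  targets:
    - [[0.65,0,0.3,0,0],[0.65,0,0.3,0,0],[0.65,0,0.14,0,0],[0.65,0,0,0,0],[0.65,0,0,0,0],[0.65,0,0,0,0],[0.65,0,-0.2,0,0],[0.65,0,-0.3,0,0],[0.65,0,-0.24,0,0],[0.65,0,0,0,0]]

```text
time: 18.22
eef_pos: [0.4701, -0.2992, 0.1121]
tcp_rot: [0.991, 0.131, -0.0, -0.0]
contact_force: [-0.1, 0.1, -0.4]
opening: 0.652
```

Call:
step_arm:
  targets:
    - [[0.65,0,0,0,0],[0.65,0,0,0,0],[0.65,0,0,0,0]]

```text
time: 18.47
eef_pos: [0.4711, -0.3018, 0.1129]
tcp_rot: [0.991, 0.131, 0.0, 0.001]
contact_force: [0.0, 0.7, 1.8]
opening: 0.651
```

```bash
python3 - <<'E'
from h import *
c=shot('scene','s13.png')
im=c['pixels'][:,:,::-1]
cv2.imwrite('pics/s13c.png',cv2.resize(im[280:400,240:360],None,fx=5,fy=5,interpolation=cv2.INTER_CUBIC))
c=shot('wrist','w13.png')
c=shot('top','t13.png');im=c['pixels'][:,:,::-1]
cv2.imwrite('pics/t13c.png',cv2.resize(im[190:310,380:520],None,fx=5,fy=5,interpolation=cv2.INTER_CUBIC))
E
```

```text
(no output)
```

View pics/s13c.png

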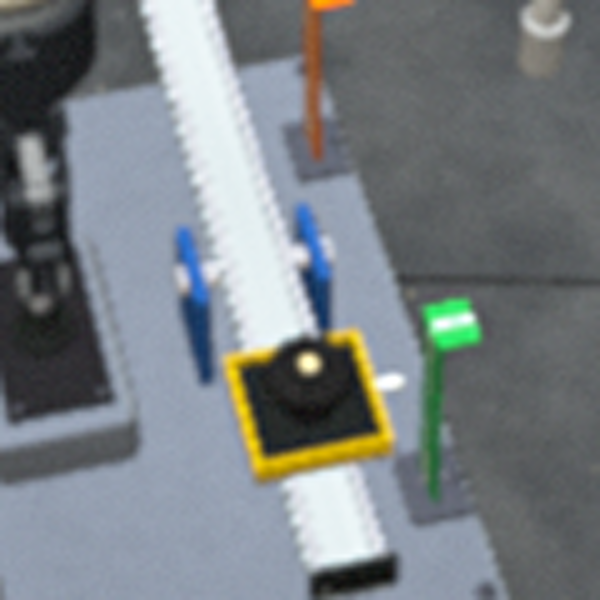

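View pics/w13.png

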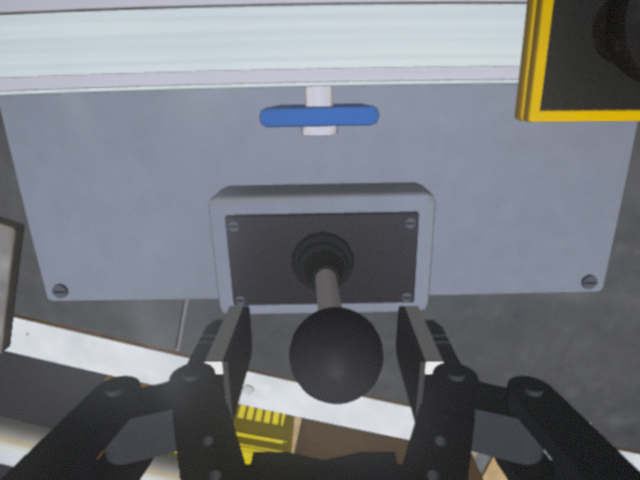

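View pics/t13c.png

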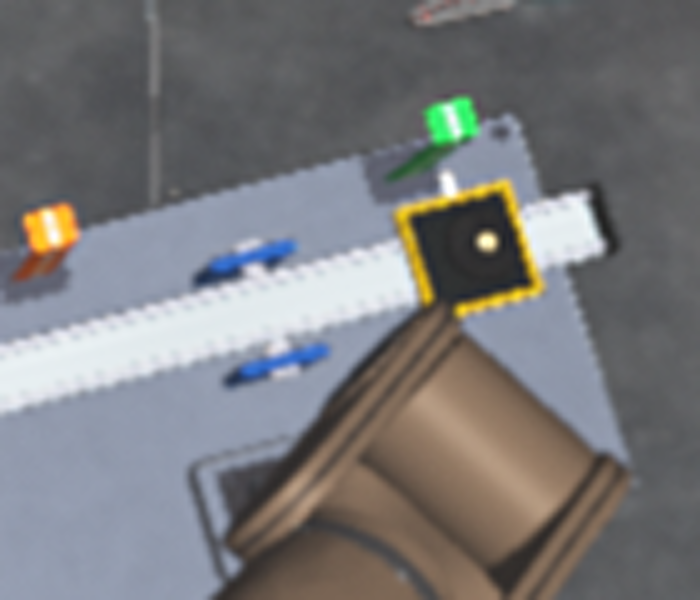

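It moved about 5 mm, and the knob still stands. I'll lift clear of the stick for an unobstructed wrist view.

Call:
step_arm:
  targets:
    - [[0.7,0,0.06,0,0],[0.7,0,0,-0.4,0],[0.7,0,0,-0.7,0],[0.7,0,0,-0.8,0],[0.7,0,0,-0.8,0],[0.7,0,0,-0.6,0],[0.7,0,0,-0.2,0],[0.7,0,0,0,0],[0.7,0,0,0,0]]

```text
time: 19.37
eef_pos: [0.4712, -0.3036, 0.2515]
tcp_rot: [0.991, 0.13, -0.0, -0.0]
contact_force: [-0.2, -0.7, -0.3]
opening: 0.701
```

```bash
python3 - <<'E'
from h import *
c=shot('wrist','w14.png'); print(get_state()['eef_pos'])
E
```

```text
[ 0.47073564 -0.30313879  0.2501966 ]
```

View pics/w14.png

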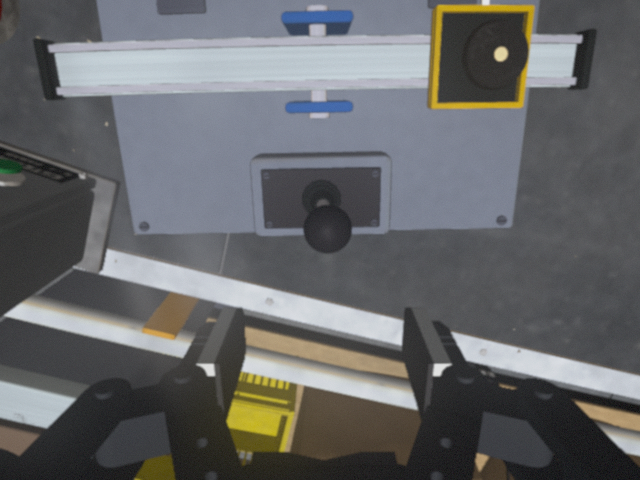

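Call:
step_arm:
  targets:
    - [[0.7,0.3,0.4,0,0],[0.7,0.5,0.7,0,0],[0.7,0.5,0.7,0,0],[0.7,0.3,0.5,0,0],[0.7,0,0,0,0],[0.7,0,0,0,0],[0.7,0,0,0,0]]

```text
time: 20.0
eef_pos: [0.5561, -0.375, 0.2498]
tcp_rot: [0.991, 0.131, -0.002, -0.002]
contact_force: [-0.1, -0.1, 0.6]
opening: 0.696
```

```bash
python3 - <<'E'
from h import *
c=shot('wrist','w15.png'); print(get_state()['eef_pos'])
im=c['pixels'][:,:,::-1]
cv2.imwrite('pics/w15c.png',cv2.resize(im[0:160,240:440],None,fx=4,fy=3.75,interpolation=cv2.INTER_CUBIC))
E
```

```text
[ 0.55613116 -0.37498021  0.2507251 ]
```

View pics/w15.png

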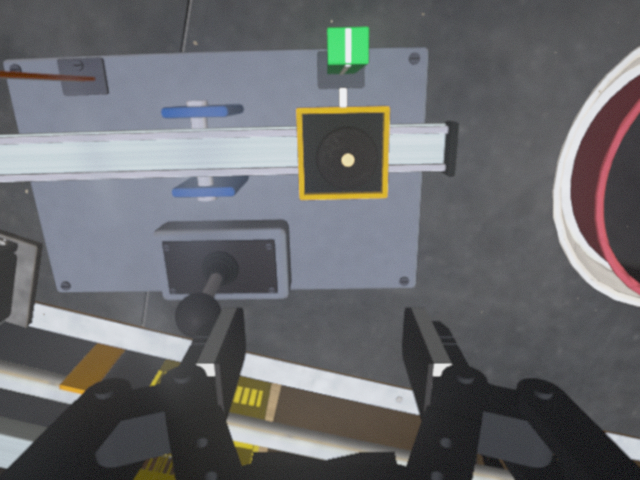

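The pointer at (343.5,96) is directly in front of the green plate, whose white line is at (348,47) and whose edges are at columns 328 and 369. The knob stands centred in the tray.

```bash
python3 - <<'E'
from h import *
c=load('w15.png'); a=np.radians(16.1); u=np.array([-np.sin(a),np.cos(a)])
p=w(c,343.5,92,.102); 
for z in (.13,.14): 
  for px in (328.5,348,368.5): print(z,px,((w(c,px,60,z)-p)[:2]@u*1000).round(1))
c2=load('w14.png')
E
```

```text
0.13 328.5 9.9
0.13 348 -1.5
0.13 368.5 -13.6
0.14 328.5 10.0
0.14 348 -1.0
0.14 368.5 -12.6
```

Call:
step_arm:
  targets:
    - [[0.7,0,0,0,0],[0.7,0,0,0,0],[0.7,0,0,0,0],[0.7,0,0,0,0],[0.7,0,0,0,0],[0.7,0,0,0,0],[0.7,0,0,0,0],[0.7,0,0,0,0],[0.7,0,0,0,0],[0.7,0,0,0,0]]

```text
time: 20.88
eef_pos: [0.5571, -0.376, 0.2525]
tcp_rot: [0.991, 0.131, -0.0, -0.0]
contact_force: [0.6, 0.2, 0.1]
opening: 0.696
```

```bash
python3 - <<'E'
from h import *
a=load('w15.png')['pixels'].astype(int); c=shot('wrist','w16.png'); b=c['pixels'].astype(int)
print('tray diff',abs(a-b)[80:210,290:400].max(), abs(a-b)[80:210,290:400].mean())
shot('scene','s16.png'); shot('top','t16.png'); print(get_state()['contact_force'],get_state()['time'])
E
```

```text
tray diff 162 11.431351981351982
[-0.61939268  0.47950547 -0.47394287] 21.0333
```

View pics/s16.png

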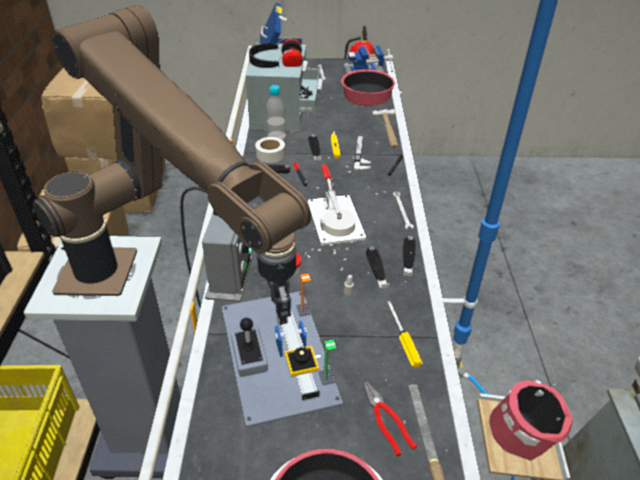

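View pics/w16.png

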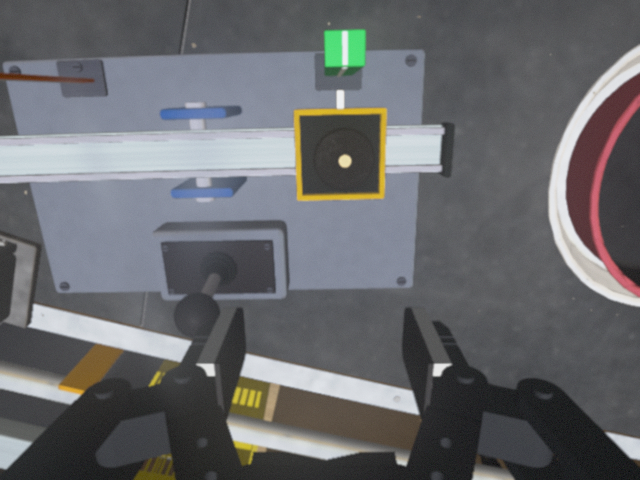

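The whole picture shifted about 3 px because the arm settled. The pointer (340.5) to green line (345) offset is unchanged, so the shuttle is at rest. The knob stands, the stick is centred, and the tin, rivet set and pan handle are where they were.

```bash
python3 -c "
from plant import sign_off; print(sign_off())"
```

```text
the job is handed in; nothing more can be done
None
```

The knob is standing upright in the shuttle's tray, and the shuttle is at rest with its white pointer in front of the green plate. I handed the job in at about 21 s.

- **Knob:** I gripped it across the head at 25 N, stood it in the tray, and let go. The tray and knob were not touched after that.
- **Shuttle:** I straddled the joystick ball with the open fingers and tilted it about 0.3 rad to the right. I held it there and let it spring back. A short second jog closed most of the 7–9 mm still missing.
- **Final position:** The last wrist measurement put the pointer 1–1.5 mm short of the green centre line. Rougher estimates from the earlier views put it 2.5–4 mm short. Both are well inside the plate's ±12 mm.
- **At rest:** Two pictures about 1 s apart showed the same offset between pointer and plate. A plain image difference was large, but only because the arm had settled and shifted the whole picture by about 3 px.
- **Other checks:** The gripper was hovering clear with no contact force beyond noise. By eye, the rivet set and pan handle look unmoved in the last scene picture. The arm hid the tin there, but it was in place in an earlier picture and the arm did not go near it afterwards.

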